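# Push a stuck lens cell out of a lens tube

### The job

A lens cell is stuck in the grey lens tube: take the pusher from its stand, put its white rod down into the tube from above and press gently, by feel and never with more than about 20 N, until the cell drops into the blue tray and the pusher's collar is seated firmly, rubber ring down, on the tube's rim, and hold it there a moment. Then draw the pusher out and stand it upright back in its stand, all the way down, and let go. Leave everything else on the table where it is.

Things in the scene. Friction and masses are not known exactly. Their poses are not given: they have to be found in the camera images.
- mount: Black post mount fixed to the table, holding a grey lens tube upright over a tray. Origin: on the tube's axis, at table height; z up. Its post (base 58 x 75 mm, up to 95 mm high) stands 74 mm along -x; a thumbscrew reaches 40 mm along +y. Under 20 N it and the tube do not give; more pressure dents the tube.
- clamp (a point): Centre of the mount's clamp ring (44 mm outside), on the tube's axis, 78 mm above the table. The tube in it is 76 mm long, 30.5 mm outside, bore 25.8 mm, open at both ends. Its height differs each time and is NOT measured: top rim 112 to 138 mm above the table, lower end 36 to 62 mm. Look, or feel for it. The clamp pinches the bore: from 63 to 99 mm above the table it is tight, with springy walls 25 mm apart.
- cell_center (a point): Centre of the stuck lens cell: brass ring with glass, 25 mm in diameter, 12 mm thick, 30 g, lying flat in the tube, centre 72 to 89 mm above the table. It slides down under some 6 to 12 N, dragging all the way, and falls free when its top face is about 63 mm above the table. More than 20 N breaks the glass.
- cell: The lens cell as a whole; origin: centre of its underside as it lies in the tube, 6 mm below its centre.
- tray: Square blue tray, 84 x 84 x 24 mm (walls 3 mm), rubber floor 8 mm above the table, fixed under the tube. Origin: centre of its underside; z up, sides along x and y.
- pusher_grip (a point): Centre of the pusher's orange handle, an upright cylinder 22 mm in diameter and 50 mm long on the pusher's axis. z points up from the rod's end to the handle.
- pusher: The pusher, 90 to 140 g, standing in its stand; from the top: orange handle 50 mm long, black collar 40 mm across and 6 mm thick, under it a springy rubber ring 36 mm across and 4 mm thick (gives 1 mm for each 10 N, 3 mm at most), white rod 23 mm across and 80 mm long from the ring's underside, chamfered 3 mm at its end (end face 19 mm). Origin and axes as pusher_tip.
- pusher_tip (a point): Centre of the rod's lower end face, 115 mm below the handle's centre along the pusher's axis (z). When the ring under the collar just touches the tube's rim, this point stands 4 mm out of the tube's lower end.
- stand: Aluminium cup stand, fixed to the table: 40 mm outside, 50 mm high, foot 64 mm across, with an upright hole 28 mm in diameter whose floor is 8 mm above the table. The pusher stands in it rod down, its rod's end 8 mm above the table. Origin: centre of its underside; z up.
- spare_tube: Bystander: short black lens tube standing on end, 31 mm across, 25 mm high. Origin: centre of its underside.
- brass_ring: Bystander: flat brass ring, 30 mm across, 8 mm high. Origin: centre of its underside.
- objective: Bystander: steel microscope objective standing on its thread, 33 mm across, 46 mm high. Origin: centre of its underside.
- driver: Bystander: small screwdriver with a red handle, lying along its x axis.
- lens_cap: Bystander: round black cap, 42 mm across, 10 mm high. Origin: centre of its underside.
- joystick: Bystander: white round stage controller with a black knob, 84 mm across, 48 mm high. Origin: centre of its underside.
- cleaner: Bystander: clear bottle of lens cleaner, 52 mm across, 130 mm high. Origin: centre of its underside.
Mind the look-alikes: they are no part of the job. Leave any purple look-alike of the pusher alone.

How it is judged:
On the way, in this order (a step that is already met when the one before it is completed fails the run):
1. the pusher is lifted clear of its stand (z of pusher_tip in the frame of stand above 0.06 m), for 0.1 s.
2. the cell is out of the tube's lower end, and the rubber ring under the pusher's collar presses on the tube's rim with 3 N or more (z of cell_center in the frame of tray below 0.026 m and z of pusher_tip in the frame of mount below 0.062 m and horizontal distance between pusher_tip and mount below 0.004 m and contact force between buffer_c0 and mount above 3 N), for 0.1 s.
At the end, for the whole second after the job is handed in: The lens cell rests in the tray (centre within 36 mm of the tray's centre along each side, under 26 mm above its underside); the pusher stands released in its stand, rod down, upright within 0.2 rad, rod end within 6 mm of the stand's axis and under 14 mm above the table; both at rest (x of cell_center in the frame of tray between -0.036 and 0.036 m and y of cell_center in the frame of tray between -0.036 and 0.036 m and z of cell_center in the frame of tray below 0.026 m and horizontal distance between pusher_tip and stand below 0.006 m and z of pusher_tip in the frame of stand below 0.014 m and angle between pusher_tip's own z axis and vertical below 0.2 rad and linear speed of each of cell, pusher below 0.02 m/s); the robot touches nothing.
It fails at once if the pusher presses on the tube or its mount with more than 20 N (contact force between pusher and mount above 20 N).
It fails at once if the pusher presses on the lens cell with more than 20 N (contact force between pusher and cell above 20 N).
It fails at once if a bystander is shifted by more than 20 mm (distance of any of spare_tube, brass_ring, objective, driver, lens_cap, joystick, cleaner from where it was at the start of the episode above 0.02 m).
It also fails if it takes over 64 s, if anything falls off the work surface, if the arm or the gripper's body presses on something with over 40 N, if the wrist force passes 120 N, or if a joint passes its speed limit or range.

### The arm

A 6-joint arm with a two-finger parallel gripper is mounted at the origin on the work surface. World frame = base frame: x ahead of the robot, y to its left, z up, the work surface at z = 0. Lengths are in m, angles in rad, forces in N, time in s.
With the tool pointing down it reaches from about 0.4 to 0.825 m from the base axis. Payload 7 kg.
Tool frame: the origin (TCP) lies between the finger pads; the fingertips stand 11 mm ahead of it and the grasp point (between the pads) lies 8 mm behind it (arm.tips_ahead is the distance from the TCP to the fingertips, in m); z points along the fingers, x is the direction in which the jaws open and shut, and the axes are right-handed (so a half turn about z gives the same grasp; the last joint's range is limited). The gripper opens to 88 mm and grips with 3 to 60 N. Pads are 19 mm wide; open, the fingers measure 130 mm over their backs; the gripper's body (78 mm by 193 mm) begins 47 mm behind the grasp point.
Start: joints at [-0.967, 0.359, 0.012, 0, -1.224, -0.288], TCP at [0.21, -0.642, 0.238] pointing down, gripper open.
Joint ranges: [-3.07, 3.07], [-1.43, 2.12], [-1.02, 1.25], [-3.03, 1.67], [-3.05, -0], [-3.03, 3.03]. Speed limits (rad/s): [2.39, 2.39, 3.01, 3.14, 3.14, 3.14].

### API

Orientations are given as [roll, pitch, yaw] about the fixed x, y, z axes, in that order (R = Rz(yaw) Ry(pitch) Rx(roll)).
In Python, from station import arm, optics, finder gives the robot as it stands. The module is installed in compiled form; this text tells all that it offers.
- The arm moves only by the tool apply_moves, never from a script. Its argument "increments" is one flat list of numbers, 6 for each row, row after row: the shift along the world's x, y, z in m, then the turn, a rotation vector about the world's x, y, z in rad. In form: [tx, ty, tz, rx, ry, rz, tx, ty, tz, rx, ry, rz, ...]. A call has 1 to 20 rows; each row shifts and turns the pose as measured when the row begins; what a row does not reach is not made up. A row lasts 1/12 s, in which the tool goes at most 41.7 mm and 7.16 degrees, less where a joint would pass 70% of its speed; a pose out of reach is approached as far as the arm can. A call with a gripper value outside its range is refused whole. "hand" is the closure, from 0 (fully open) to 1 (shut), set as the call begins (left out, the last holds). The fingers move at their own pace and stop on an object; "force" is the grip in N (left out, the last holds). Time passes only in rows, so rows that do not move let the fingers close. It gives the time, the measured TCP pose, the force and the opening at its end, in the units of the state.
- arm.get_state(): the state, without advancing time (a new reading comes with each control period).
- optics.grab_frame(name): name is "scene" or "top" or "wrist"; returns the picture (420x560x3 uint8, red, green, blue); there is no depth.
- optics.camera_model(name): a dict with "fx", "fy", "cx", "cy" (pixels), "world_to_cam" (4x4, takes a point from world to camera coordinates); the wrist camera has in their place "T_tool_cam" (4x4, takes a point from camera to tool coordinates, whose origin is the TCP and whose axes are the tool frame's). Camera axes: x right, y up, looking along -z (the intrinsics and any distortion apply to the point x, -y, -z); pixel columns grow to the right and rows downward; lengths in m; the calibration is good to about 2 mm. A picture is of the moment at which its call begins: read the wrist's pose just before it. camera_model takes no time and is no camera call.
- arm.job_done(): hands the job in, once; it reports no verdict.
Trained networks look in the newest picture that a camera, given by its name, has taken for a name from the list of things; names that differ only in an ending like _2 or _b are one class to them, and where a whole thing is asked for, a point or a joint stands for the part that bears it (a point fixed in the world has none). Each returns a list of dicts, best first, with "conf" (0 to 1); they miss things now and then, are a little off and sometimes report something else, mostly with a low value. They report only what shows in the picture. A call takes as long as a camera call. They do not tell look-alikes from the thing itself.
- finder.find_in(camera, name): "box" ([left, top, right, bottom] in pixels, round what is visible of it).
- finder.landmark_of(camera, name): "point" ([column, row] in pixels: a listed point, or the origin of a listed thing).
The state is a dict: "t": time; "q": joint angles; "qd": joint speeds; "joint_efforts": joint torques, N m; "eef_pos": TCP position; "ee_rot": TCP orientation; "force": force on the tool from outside, world axes, zero at the start; "moment": the same for the moment, N m; "width": finger opening in m.
Only numpy, scipy, OpenCV 4.12 (cv2) and the standard library are available. Lean on these libraries where they do the work, as an engineer would, in place of code of your own. Each camera call takes 0.05 s, during which the arm holds its last target. There are 200 camera calls.

## Working session

There is one attempt and no reset: what is moved stays moved. The work goes in short steps, Python scripts to look and compute and a tool call to move; the robot and the scene stay as the last step left them, time stands still between calls to the robot, and variables do not carry over. Pictures are saved under pics/ and viewed, about 8 in all and at most 12, crops included, and the job is handed in when it is done.

Besides the shell and the picture viewer there is one more tool, called as a command line: name --argument value ..., lists and objects as JSON in quotes. apply_moves: Moves the arm, as the interface text tells. Its arguments: {"type":"object","properties":{"increments":{"type":"array"},"hand":{"type":"number"},"force":{"type":"number"}},"required":["increments"]}

```bash
mkdir -p pics
cat > h.py <<'E'
import numpy as np, cv2
from station import arm, optics, finder
from scipy.spatial.transform import Rotation as R
def w2c(cam, st=None):
    m=optics.camera_model(cam)
    if 'world_to_cam' in m: return m,np.array(m['world_to_cam'])
    T=np.eye(4);T[:3,:3]=R.from_euler('xyz',st['ee_rot']).as_matrix();T[:3,3]=st['eef_pos']
    return m,np.linalg.inv(T@np.array(m['T_tool_cam']))
def proj(cam,p,st=None):
    m,W=w2c(cam,st);c=W@np.append(p,1);return np.array([m['cx']+m['fx']*c[0]/-c[2],m['cy']+m['fy']*-c[1]/-c[2]])
def ray(cam,uv,st=None):
    m,W=w2c(cam,st);d=np.array([(uv[0]-m['cx'])/m['fx'],-(uv[1]-m['cy'])/m['fy'],-1]);C=np.linalg.inv(W)
    d=C[:3,:3]@d;return C[:3,3],d/np.linalg.norm(d)
def onz(cam,uv,z,st=None):
    o,d=ray(cam,uv,st);return o+d*(z-o[2])/d[2]
def tri(obs):
    A=np.zeros((3,3));b=np.zeros(3);
    for o,d in obs: P=np.eye(3)-np.outer(d,d);A+=P;b+=P@o
    x=np.linalg.solve(A,b);return x,[np.linalg.norm((np.eye(3)-np.outer(d,d))@(x-o)) for o,d in obs]
def save(n,im,s=1): cv2.imwrite('pics/'+n,cv2.resize(im[...,::-1],None,fx=s,fy=s,interpolation=cv2.INTER_CUBIC))
E
cat > a.py <<'E'
from h import *
st=arm.get_state();print(st['t'],st['eef_pos'],st['ee_rot'],st['width'],st['force'])
S=optics.grab_frame('scene');T=optics.grab_frame('top')
save('s.png',S,1.4);save('t.png',T,1.4)
for c in('scene','top'):
    m=optics.camera_model(c);print(c,{k:v for k,v in m.items() if k!='world_to_cam'},np.linalg.inv(m['world_to_cam'])[:3,3])
    for n in('pusher_grip','pusher_tip','stand','mount','clamp','tray'):
        print(c,n,[(np.round(d['point']),round(d['conf'],2)) for d in finder.landmark_of(c,n)])
E
python3 a.py
```

```text
0.0 [ 0.20949122 -0.64116949  0.23662481] [-3.14146693e+00 -1.66594922e-03  1.88647634e+00] 0.08781414721538096 [-0.58981877 -0.08984142 -0.35034405]
scene {'fx': 469.0868635113867, 'fy': 469.0868635113867, 'cx': 281.9777497578849, 'cy': 210.7829805184499} [1.0343232  0.63536016 1.09652358]
scene pusher_grip [(array([354., 249.]), 0.87), (array([363., 283.]), 0.83), (array([318., 264.]), 0.62), (array([250., 184.]), 0.6), (array([376., 231.]), 0.59)]
scene pusher_tip [(array([356., 306.]), 0.77), (array([372., 248.]), 0.69), (array([315., 286.]), 0.63), (array([348., 273.]), 0.59), (array([311., 224.]), 0.5)]
scene stand [(array([278., 247.]), 0.41)]
scene mount [(array([255., 179.]), 0.61)]
scene clamp [(array([252., 163.]), 0.59), (array([346., 271.]), 0.35)]
scene tray [(array([251., 181.]), 0.63), (array([346., 272.]), 0.22)]
top {'fx': 379.7477373571437, 'fy': 379.7477373571437, 'cx': 274.40261276225976, 'cy': 212.26685999907093} [ 0.51083159 -0.00845804  1.24056524]
top pusher_grip [(array([213., 232.]), 0.67), (array([181., 215.]), 0.67), (array([216., 263.]), 0.64), (array([219., 197.]), 0.64), (array([355., 232.]), 0.16)]
top pusher_tip [(array([222., 263.]), 0.56), (array([190., 220.]), 0.53), (array([222., 201.]), 0.46)]
top stand [(array([219., 232.]), 0.43)]
top mount [(array([353., 232.]), 0.75), (array([425., 209.]), 0.44)]
top clamp [(array([278., 236.]), 0.7), (array([359., 228.]), 0.64)]
top tray [(array([350., 227.]), 0.77), (array([116., 235.]), 0.29)]
```

View pics/s.png

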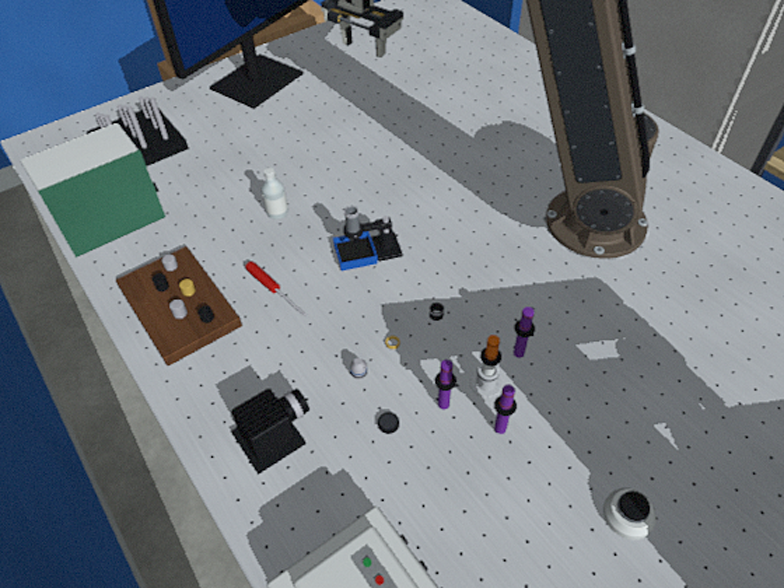

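View pics/t.png

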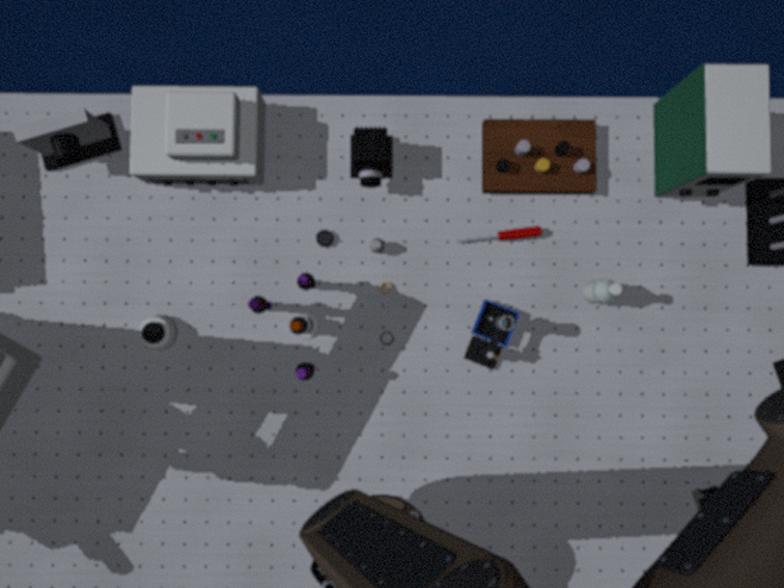

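The scene shows the orange pusher in the aluminium stand: scene (351,250), top (213,232) in original pixels. Its look-alikes are the purple ones at scene (318,275), (363,292) and (375,237), and in the top view at (218,201), (185,217) and (217,266). I choose the orange one. The mount with its blue tray is at scene (252,163) and top (359,228).

```bash
cat > b.py <<'E'
from h import *
p,e=tri([ray('scene',(354,249)),ray('top',(213,232))]);print('grip',p,e)
p,e=tri([ray('scene',(252,163)),ray('top',(359,228))]);print('clamp',p,e)
for uv in((218,201),(185,217),(217,266)):print('purple',onz('top',uv,.14))
S=optics.grab_frame('scene');T=optics.grab_frame('top')
a=cv2.resize(S[215:315,290:390],(400,400),interpolation=3);b=cv2.resize(T[190:290,160:260],(400,400),interpolation=3)
save('c.png',np.hstack([a,b]))
E
python3 b.py
```

```text
grip [0.4987782  0.18016456 0.1149336 ] [np.float64(0.004640650074313817), np.float64(0.004640650074313728)]
clamp [ 0.5152464  -0.2592957   0.08565988] [np.float64(0.0033825536444503806), np.float64(0.0033825536444505432)]
purple [0.59255526 0.15980371 0.14      ]
purple [0.54524394 0.25490354 0.14      ]
purple [0.4046396  0.15984665 0.14      ]
```

View pics/c.png

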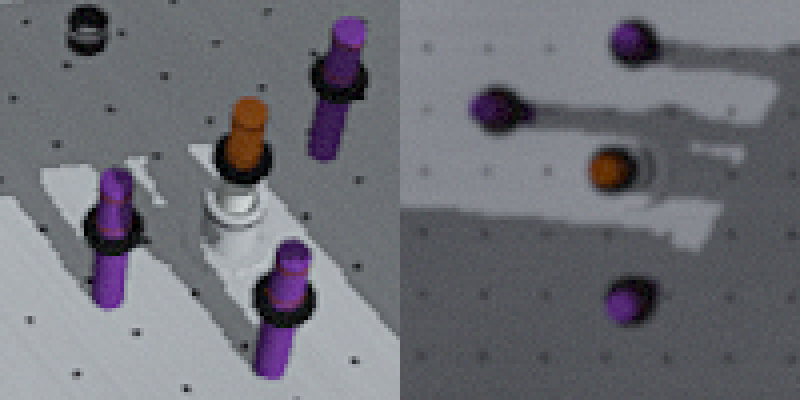

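Confirmed: the orange pusher stands in the aluminium stand, in the crop at scene (246,134), top (610,168). The three purple ones stand free.

apply_moves --increments '[0.02,0.027,0.01,0,0,0,0.025,0.03,0.01,0,0,0,0.025,0.03,0.01,0,0,0,0.025,0.03,0.01,0,0,0,0.025,0.03,0.01,0,0,0,0.025,0.03,0.01,0,0,0,0.025,0.03,0.01,0,0,0,0.025,0.03,0.01,0,0,0,0.025,0.03,0.01,0,0,0,0.025,0.03,0.01,0,0,0,0.01,0.035,0,0,0,0,0,0.038,0,0,0,0,0,0.038,0,0,0,0,0,0.038,0,0,0,0,0,0.038,0,0,0,0]' --hand 0

```text
t: 2.05
eef_pos: [0.4695, -0.1412, 0.3392]
ee_rot: [3.14, -0.002, 1.876]
force: [1.3, 0.5, -0.5]
width: 0.0875
```

```bash
cat > c.py <<'E'
from h import *
import sys
st=arm.get_state();W=optics.grab_frame('wrist');save(sys.argv[1],W,1.4)
m=optics.camera_model('wrist');print({k:np.round(v,3) for k,v in m.items()})
print(st['t'],st['eef_pos'])
for n,z in(('clamp',.078),('tray',0),('mount',0),('cell_center',.08),('pusher_grip',.123),('stand',0)):
    for d in finder.landmark_of('wrist',n)[:3]: print(n,np.round(d['point']),round(d['conf'],2),np.round(onz('wrist',d['point'],z,st),4))
E
python3 c.py w1.png
```

```text
{'fx': np.float64(293.263), 'fy': np.float64(293.263), 'cx': np.float64(283.085), 'cy': np.float64(207.701), 'T_tool_cam': array([[ 1.   ,  0.001, -0.   ,  0.   ],
       [ 0.001, -0.962, -0.273, -0.074],
       [-0.   ,  0.273, -0.962, -0.148],
       [ 0.   ,  0.   ,  0.   ,  1.   ]])}
2.05 [ 0.469489   -0.14123403  0.33924102]
clamp [193. 185.] 0.69 [ 0.516 -0.26   0.078]
tray [208. 176.] 0.94 [ 0.5163 -0.2571  0.    ]
mount [207. 175.] 0.89 [ 0.5156 -0.2591  0.    ]
cell_center [193. 182.] 0.4 [ 0.5121 -0.2594  0.08  ]
pusher_grip [522. 204.] 0.7 [0.4013 0.1609 0.123 ]
stand [447. 240.] 0.87 [0.5011 0.177  0.    ]
stand [355. 196.] 0.35 [ 0.4744 -0.0094  0.    ]
```

View pics/w1.png

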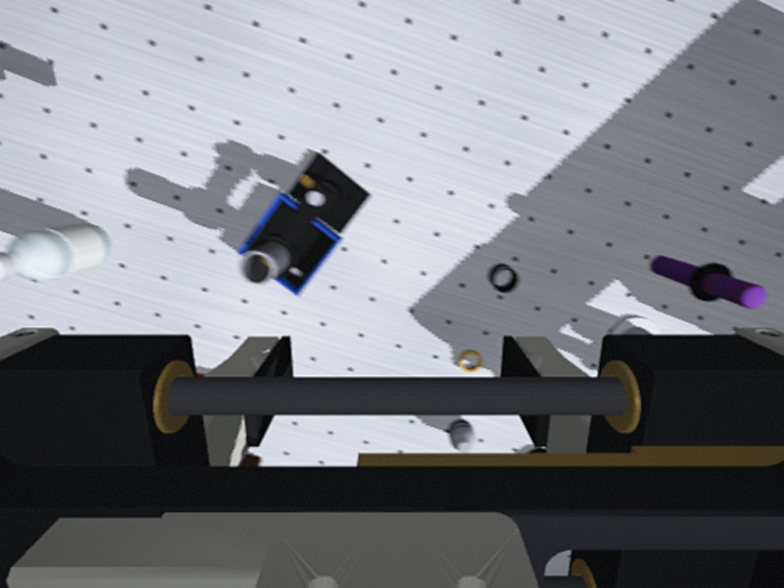

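The mount is at (193,182) native, with the tube rim at about (186,190). The three estimates agree on (0.516,-0.259). Now over the pusher.

apply_moves --increments '[0.004,0.0375,0,0,0,0,0.004,0.0375,0,0,0,0,0.004,0.0375,0,0,0,0,0.004,0.0375,0,0,0,0,0.004,0.0375,0,0,0,0,0.004,0.0375,0,0,0,0,0.004,0.0375,0,0,0,0,0.003,0.0375,0,0,0,0,0,0.025,0,0,0,0,0,0,0,0,0,0]'

```text
t: 3.23
eef_pos: [0.5036, 0.1794, 0.3367]
ee_rot: [-3.138, 0.0, 1.839]
force: [0.7, -0.5, 0.0]
width: 0.0878
```

```bash
python3 c.py w2.png
python3 - <<'E'
from h import *
st={'eef_pos':[0.469489,-0.14123403,0.33924102],'ee_rot':[3.14,-.002,1.876]}
for z in(.11,.12,.13,.14):print(z,onz('wrist',(185.5,190.5),z,st))
E
```

```text
{'fx': np.float64(293.263), 'fy': np.float64(293.263), 'cx': np.float64(283.085), 'cy': np.float64(207.701), 'T_tool_cam': array([[ 1.   ,  0.001, -0.   ,  0.   ],
       [ 0.001, -0.962, -0.273, -0.074],
       [-0.   ,  0.273, -0.962, -0.148],
       [ 0.   ,  0.   ,  0.   ,  1.   ]])}
3.2333 [0.50358019 0.17937115 0.33669712]
tray [ 11. 103.] 0.8 [ 0.512  -0.2575  0.    ]
pusher_grip [342. 232.] 0.93 [0.542  0.2702 0.123 ]
pusher_grip [283. 187.] 0.89 [0.5043 0.1798 0.123 ]
pusher_grip [296.  99.] 0.71 [0.4006 0.1676 0.123 ]
stand [283. 172.] 0.88 [0.5053 0.18   0.    ]
0.11 [ 0.51734072 -0.25962113  0.11      ]
0.12 [ 0.51419759 -0.25706862  0.12      ]
0.13 [ 0.51105447 -0.25451611  0.13      ]
0.14 [ 0.50791135 -0.2519636   0.14      ]
```

View pics/w2.png

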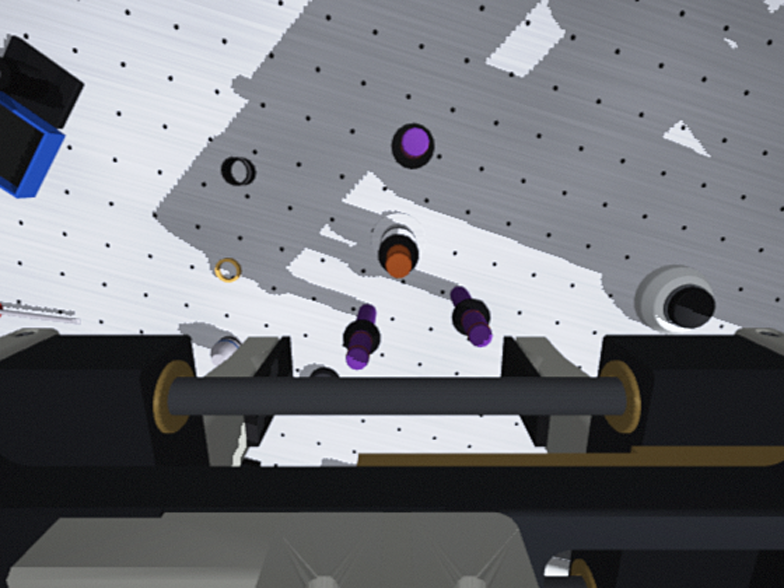

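The orange handle is at (283,187) native, right below the tool, with purple ones at (296,99), (255,250) and (342,232). Going down.

apply_moves --increments '[0.001,0,-0.038,0,0,0,0,0,-0.038,0,0,0,0,0,-0.038,0,0,0,0,0,-0.038,0,0,0,0,0,-0.03,0,0,0,0,0,-0.02,0,0,0,0,0,-0.01,0,0,0,0,0,0,0,0,0]'

```text
t: 4.25
eef_pos: [0.5052, 0.1669, 0.1236]
ee_rot: [3.13, -0.004, 1.826]
force: [-0.3, -0.3, 0.2]
width: 0.0874
```

apply_moves --increments '[0,0.006,-0.003,-0.004,0.005,0,0,0.007,-0.003,-0.003,0.005,0,0,0,0,0,0,0,0,0,0,0,0,0]'

```text
t: 4.58
eef_pos: [0.507, 0.1804, 0.1199]
ee_rot: [3.139, 0.0, 1.823]
force: [-0.8, 0.1, 0.4]
width: 0.0877
```

apply_moves --increments '[-0.002,0,-0.002,0,0,0,0,0,0,0,0,0,0,0,0,0,0,0,0,0,0,0,0,0,0,0,0,0,0,0,0,0,0,0,0,0,0,0,0,0,0,0,0,0,0,0,0,0]' --hand 1 --force 40

```text
t: 5.25
eef_pos: [0.5061, 0.1818, 0.1208]
ee_rot: [3.134, -0.002, 1.825]
force: [-0.0, -0.6, 0.1]
width: 0.0399
```

apply_moves --increments '[0,0,0,0,0,0,0,0,0,0,0,0,0,0,0,0,0,0,0,0,0,0,0,0,0,0,0,0,0,0,0,0,0,0,0,0]'

```text
t: 5.75
eef_pos: [0.5061, 0.1816, 0.1208]
ee_rot: [3.134, -0.002, 1.824]
force: [-0.5, 0.2, 1.1]
width: 0.0213
```

apply_moves --increments '[0,0,0.01,0,0,0,0,0,0.02,0,0,0,0,0,0.03,0,0,0,0,0,0.035,0,0,0,0,0,0.035,0,0,0,0,0,0.03,0,0,0,0,0,0.02,0,0,0,0,0,0.01,0,0,0,0,0,0,0,0,0]'

```text
t: 6.5
eef_pos: [0.5027, 0.1791, 0.3233]
ee_rot: [3.136, -0.001, 1.824]
force: [-0.3, -1.0, -2.0]
width: 0.0213
```

apply_moves --increments '[0.001,-0.02,0,0,0,0,0.001,-0.036,0,0,0,0,0.001,-0.038,0,0,0,0,0.001,-0.038,0,0,0,0,0.001,-0.038,0,0,0,0,0.001,-0.038,0,0,0,0,0.001,-0.038,0,0,0,0,0.001,-0.038,0,0,0,0,0.001,-0.038,0,0,0,0,0.001,-0.038,0,0,0,0,0.001,-0.038,0,0,0,0,0,-0.028,0,0,0,0,0,-0.01,0,0,0,0,0,0,0,0,0,0]'

```text
t: 7.67
eef_pos: [0.503, -0.2746, 0.3146]
ee_rot: [-3.135, -0.01, 1.829]
force: [-0.4, 0.6, -1.4]
width: 0.0208
```

```bash
cat > d.py <<'E'
from h import *
import sys
st=arm.get_state();print(st['t'],np.round(st['eef_pos'],4),np.round(st['ee_rot'],4),st['force'])
S=optics.grab_frame('scene');T=optics.grab_frame('top');W=optics.grab_frame('wrist')
for n in('pusher_grip','pusher_tip','clamp'):
    for c in('scene','top','wrist'):
        print(n,c,[(np.round(d['point'],1),round(d['conf'],2)) for d in finder.landmark_of(c,n)[:6]])
e=np.array(st['eef_pos']);m=np.array([.516,-.259,.078]);
print('proj clamp',[np.round(proj(c,m,st),1) for c in('scene','top','wrist')],'tip',[np.round(proj(c,e-[0,0,.1128],st),1) for c in('scene','top','wrist')])
u,v=np.round(proj('scene',m+[0,0,.06])).astype(int)
a=cv2.resize(S[v-60:v+40,u-50:u+50],(400,400),interpolation=3);u,v=np.round(proj('wrist',m+[0,0,.06],st)).astype(int)
u=min(max(u,60),500);v=min(max(v,60),360)
save(sys.argv[1],np.hstack([a,cv2.resize(W[v-60:v+60,u-60:u+60],(400,400),interpolation=3)]))
E
python3 d.py d1.png
```

```text
7.6667 [ 0.503  -0.2746  0.3146] [-3.1353 -0.0099  1.8287] [-0.37156806  0.60837692 -1.37452174]
pusher_grip scene [(array([319.8, 262.5]), 0.81), (array([359.7, 282.5]), 0.8), (array([375., 228.]), 0.79), (array([247.7, 100.2]), 0.63)]
pusher_grip top [(array([217.3, 198.6]), 0.72), (array([181., 217.]), 0.61), (array([219.5, 264.8]), 0.44), (array([216.9, 232.5]), 0.32)]
pusher_grip wrist [(array([464.7, 337.6]), 0.46)]
pusher_tip scene [(array([358.8, 304.1]), 0.75), (array([315.9, 288.7]), 0.71), (array([250.5, 184.4]), 0.69), (array([372.6, 247.5]), 0.68), (array([250.9, 128.2]), 0.59)]
pusher_tip top [(array([221.7, 203.8]), 0.72), (array([221.8, 260.4]), 0.67), (array([192.8, 221.3]), 0.56)]
pusher_tip wrist [(array([282.7, 201.3]), 0.61)]
clamp scene [(array([249. , 163.6]), 0.69), (array([446.9, 366.6]), 0.62)]
clamp top []
clamp wrist [(array([289.5, 191.8]), 0.91)]
proj clamp [array([250.9, 164.8]), array([357.6, 228.6]), array([289.8, 195.2])] tip [array([248.7, 129.4]), array([373.2, 233.3]), array([281.5, 208.2])]
```

View pics/d1.png

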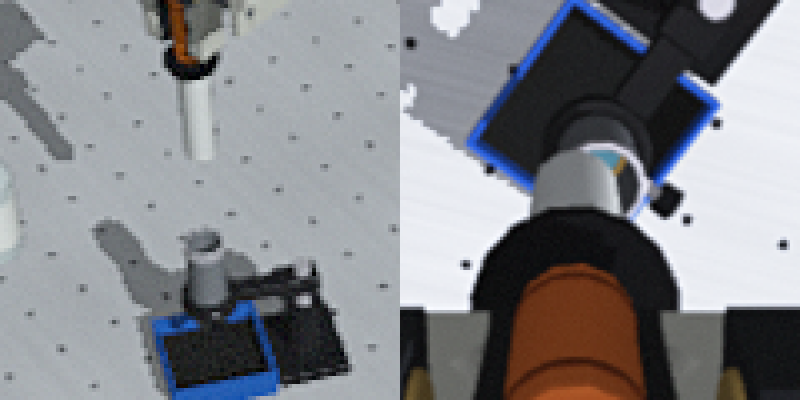

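The scene crop shows the rod above and slightly beside the tube. The wrist crop shows the rod end at about (577,150), left of the bore, with the cell glinting inside. I'll correct the tilt and position.

apply_moves --increments '[0.007,0.008,-0.015,-0.002,-0.008,0,0.006,0.007,-0.015,-0.002,-0.008,0,0,0,-0.01,0,0,0,0,0,0,0,0,0,0,0,0,0,0,0]'

```text
t: 8.68
eef_pos: [0.5176, -0.2564, 0.2762]
ee_rot: [3.129, 0.001, 1.834]
force: [-0.7, 0.9, -0.6]
width: 0.0214
```

```bash
python3 d.py d2.png
```

```text
8.6833 [ 0.5176 -0.2564  0.2762] [3.1290e+00 1.0000e-03 1.8339e+00] [-0.70562386  0.93808097 -0.61243017]
pusher_grip scene [(array([376.6, 229.6]), 0.87), (array([316.4, 262.1]), 0.81), (array([246.9, 113. ]), 0.74), (array([250.3, 142. ]), 0.69), (array([363.8, 280.9]), 0.57)]
pusher_grip top [(array([219.1, 199.4]), 0.61), (array([183.7, 215.6]), 0.5), (array([221.1, 265.9]), 0.49)]
pusher_grip wrist [(array([284.9, 262.3]), 0.97)]
pusher_tip scene [(array([358.3, 303.6]), 0.87), (array([250.1, 145.9]), 0.77), (array([370.9, 247.4]), 0.68), (array([316.9, 288.9]), 0.66)]
pusher_tip top [(array([222.9, 265.2]), 0.7), (array([220.3, 203. ]), 0.67), (array([191.7, 221.4]), 0.65)]
pusher_tip wrist [(array([283.5, 202.4]), 0.97)]
clamp scene [(array([250.9, 164.6]), 0.68), (array([445.3, 366.9]), 0.51)]
clamp top []
clamp wrist [(array([286.3, 180.8]), 0.91)]
proj clamp [array([250.9, 164.8]), array([357.6, 228.6]), array([281.2, 184.2])] tip [array([249. , 144.8]), array([363.2, 228. ]), array([282.8, 205.9])]
```

View pics/d2.png

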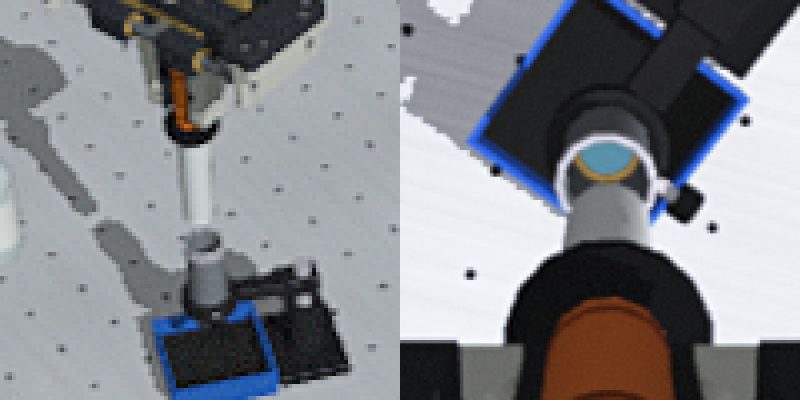

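```bash
cat > e.py <<'E'
from h import *
st=arm.get_state();st['eef_pos']=[.5176,-.2564,.2762];st['ee_rot']=[3.129,.001,1.8339]
m=np.array([.516,-.259,.078]);u,v=np.round(proj('wrist',m+[0,0,.06],st)).astype(int);v=max(v,60)
rim=(u-60+207.5*.3,v-60+177*.3);print('rim px',rim)
zt=.2762-.1128
print('tip wrist',onz('wrist',(283.5,202.4),zt,st),'tip tri',tri([ray('wrist',(283.5,202.4),st),ray('scene',(250.1,145.9))]))
print('clamp wrist',onz('wrist',(286.3,180.8),.078,st),'scene',onz('scene',(250.9,164.6),.078))
for z in(.11,.12,.13,.14):print(z,onz('wrist',rim,z,st))
# rim in scene crop: centre ~(204,240)
us,vs=np.round(proj('scene',m+[0,0,.06])).astype(int);rs=(us-50+204/4,vs-60+240/4);print('rim scene',rs)
print('rim tri',tri([ray('wrist',rim,st),ray('scene',rs)]))
E
python3 e.py
```

```text
rim px (np.float64(283.25), np.float64(190.1))
tip wrist [ 0.51415509 -0.25666426  0.1634    ] tip tri (array([ 0.51513162, -0.2559186 ,  0.1580069 ]), [np.float64(0.0005802653977993596), np.float64(0.0005802653977992633)])
clamp wrist [ 0.51035374 -0.25416255  0.078     ] scene [ 0.51550281 -0.25983611  0.078     ]
0.11 [ 0.51507866 -0.25666085  0.11      ]
0.12 [ 0.51282251 -0.25726623  0.12      ]
0.13 [ 0.51056635 -0.25787161  0.13      ]
0.14 [ 0.50831019 -0.25847699  0.14      ]
rim scene (np.float64(251.0), np.float64(150.0))
rim tri (array([ 0.50991709, -0.25882432,  0.13631205]), [np.float64(0.0009525147767333005), np.float64(0.0009525147767332799)])
```

The wrist crop shows the rim centred at about (607,177), with the cell inside. The scene crop shows the rod about 5 crop pixels (around 3 mm) left of the tube. I'll shift and lower to just above the rim.

apply_moves --increments '[-0.0015,0,-0.008,0,0.003,0,-0.0015,0,-0.007,0,0.002,0,0,0,-0.001,0,0,0,0,0,0,0,0,0]'

```text
t: 9.62
eef_pos: [0.5143, -0.2563, 0.2584]
ee_rot: [3.133, -0.001, 1.833]
force: [-0.3, 0.2, -1.5]
width: 0.0214
```

```bash
cat > f.py <<'E'
from h import *
import sys
st=arm.get_state();e=np.array(st['eef_pos']);print(st['t'],np.round(e,4),np.round(st['ee_rot'],4),st['force'])
S=optics.grab_frame('scene');W=optics.grab_frame('wrist')
a=S[110:180,220:290];b=W[150:220,250:320]
print([(np.round(proj('scene',[.512,-.258,z])-[220,110],1)*6).tolist() for z in(.08,.2)],'wrist rimaxis',[(np.round(proj('wrist',[.512,-.258,z],st)-[250,150],1)*6).tolist() for z in(.08,.12,.14)])
for n in('pusher_tip',):
  for c in('scene','wrist'):print(c,[(np.round(d['point'],1),round(d['conf'],2)) for d in finder.landmark_of(c,n)[:5]])
im=np.hstack([cv2.resize(x,(400,400),interpolation=3) for x in(a,b)]);save(sys.argv[1],im)
E
python3 f.py f1.png
```

```text
9.6167 [ 0.5143 -0.2563  0.2584] [ 3.1334e+00 -6.0000e-04  1.8333e+00] [-0.30558801  0.21461966 -1.47720459]
[[192.60000000000002, 324.0], [176.39999999999998, 145.2]] wrist rimaxis [[190.2, 229.20000000000002], [189.60000000000002, 281.4], [189.0, 312.6]]
scene [(array([316.7, 287.6]), 0.86), (array([356.3, 305.2]), 0.83), (array([251.5, 149.9]), 0.6), (array([369.8, 248.9]), 0.59), (array([255. , 179.7]), 0.37)]
wrist [(array([284. , 202.4]), 0.86)]
```

View pics/f1.png

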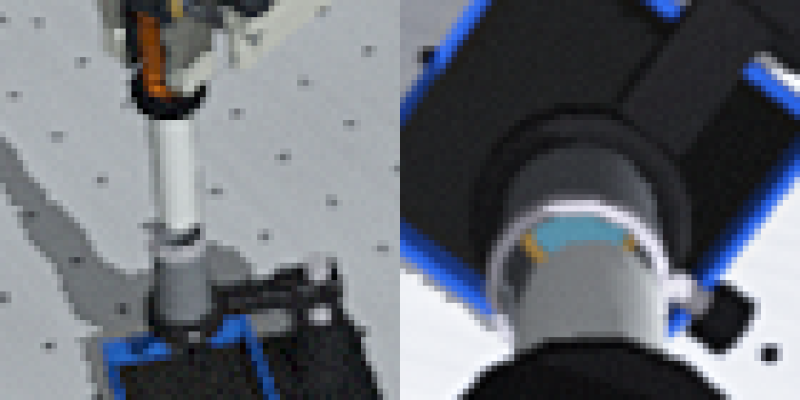

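The wrist crop shows the rod axis at column 588 against the rim centre at 581. The scene crop shows the rod about 3 px left. A small shift, then descend by feel.

apply_moves --increments '[-0.001,-0.001,-0.002,0,0,0,0,0,-0.002,0,0,0,0,0,-0.002,0,0,0,0,0,-0.002,0,0,0,0,0,0,0,0,0]'

```text
t: 10.23
eef_pos: [0.5141, -0.2576, 0.2513]
ee_rot: [3.131, 0.001, 1.833]
force: [-0.4, -0.3, -2.3]
width: 0.0212
```

apply_moves --increments '[-0.001,0,-0.0015,0,0,0,0,0,-0.0015,0,0,0,0,0,-0.0015,0,0,0,0,0,0,0,0,0]'

```text
t: 10.57
eef_pos: [0.513, -0.2576, 0.2462]
ee_rot: [3.131, 0.001, 1.833]
force: [-0.7, -0.4, -1.9]
width: 0.0214
```

apply_moves --increments '[0,0,-0.0015,0,0,0,0,0,-0.0015,0,0,0,0,0,-0.0015,0,0,0,0,0,0,0,0,0]'

```text
t: 10.9
eef_pos: [0.5133, -0.2577, 0.2414]
ee_rot: [3.13, 0.001, 1.834]
force: [0.3, -0.7, -1.5]
width: 0.0213
```

apply_moves --increments '[0,0,-0.0015,0,0,0,0,0,-0.0015,0,0,0,0,0,-0.0015,0,0,0,0,0,0,0,0,0]'

```text
t: 11.23
eef_pos: [0.5133, -0.2577, 0.2364]
ee_rot: [3.13, 0.001, 1.834]
force: [-0.1, -0.2, -2.6]
width: 0.0211
```

apply_moves --increments '[0,0,-0.0015,0,0,0,0,0,-0.0015,0,0,0,0,0,-0.0015,0,0,0,0,0,0,0,0,0]'

```text
t: 11.57
eef_pos: [0.5133, -0.2577, 0.2314]
ee_rot: [3.13, 0.001, 1.834]
force: [0.3, -0.6, -1.1]
width: 0.0217
```

```bash
python3 f.py f2.png
```

```text
11.5667 [ 0.5133 -0.2577  0.2314] [3.1304e+00 1.2000e-03 1.8336e+00] [ 0.29803892 -0.60297031 -1.14673297]
[[192.60000000000002, 324.0], [176.39999999999998, 145.2]] wrist rimaxis [[197.39999999999998, 267.6], [197.39999999999998, 330.6], [196.79999999999998, 369.6]]
scene [(array([251.9, 157.1]), 0.67), (array([358.3, 304.8]), 0.58), (array([369.8, 245.8]), 0.53)]
wrist [(array([284.9, 204. ]), 0.74)]
```

View pics/f2.png

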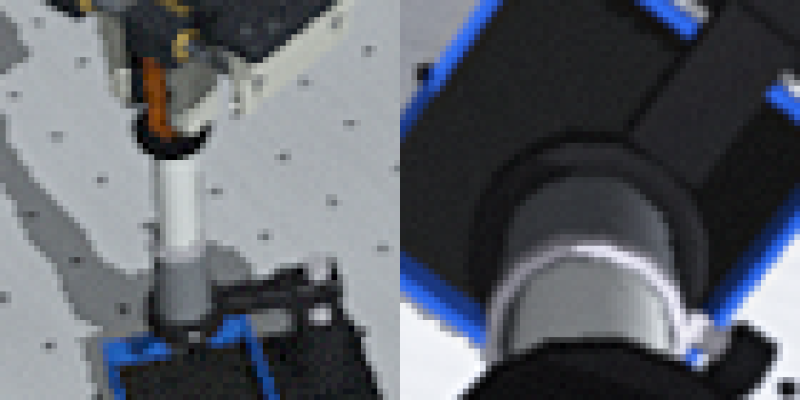

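The rod is inside the tube: in the scene crop it enters the rim at row ~255, and in the wrist crop it is centred at column 592. I'll continue down.

apply_moves --increments '[0,0,-0.0025,0,0,0,0,0,-0.0025,0,0,0,0,0,-0.0025,0,0,0,0,0,-0.0025,0,0,0,0,0,0,0,0,0]'

```text
t: 12.18
eef_pos: [0.5133, -0.2577, 0.2209]
ee_rot: [3.13, 0.001, 1.834]
force: [0.2, -0.7, -1.6]
width: 0.0217
```

apply_moves --increments '[0,0,-0.0015,0,0,0,0,0,-0.0015,0,0,0,0,0,-0.0015,0,0,0,0,0,-0.0015,0,0,0,0,0,0,0,0,0]'

```text
t: 12.6
eef_pos: [0.5134, -0.2577, 0.2141]
ee_rot: [3.13, 0.001, 1.834]
force: [0.4, 0.1, -1.0]
width: 0.0215
```

apply_moves --increments '[0,0,-0.001,0,0,0,0,0,-0.001,0,0,0,0,0,-0.001,0,0,0,0,0,-0.001,0,0,0,0,0,0,0,0,0]'

```text
t: 13.02
eef_pos: [0.5134, -0.2577, 0.2097]
ee_rot: [3.13, 0.001, 1.834]
force: [0.4, -0.5, -1.2]
width: 0.0212
```

apply_moves --increments '[0,0,-0.001,0,0,0,0,0,-0.001,0,0,0,0,0,-0.001,0,0,0,0,0,-0.001,0,0,0,0,0,0,0,0,0]'

```text
t: 13.43
eef_pos: [0.5136, -0.2578, 0.2055]
ee_rot: [3.13, 0.002, 1.834]
force: [-0.2, -0.3, -1.7]
width: 0.0216
```

apply_moves --increments '[0,0,-0.001,0,0,0,0,0,-0.001,0,0,0,0,0,-0.001,0,0,0,0,0,-0.001,0,0,0,0,0,0,0,0,0]'

```text
t: 13.85
eef_pos: [0.5136, -0.2578, 0.2011]
ee_rot: [3.129, 0.002, 1.834]
force: [0.3, 0.4, -0.8]
width: 0.021
```

apply_moves --increments '[0,0,-0.001,0,0,0,0,0,-0.001,0,0,0,0,0,-0.001,0,0,0,0,0,0,0,0,0]'

```text
t: 14.18
eef_pos: [0.5137, -0.2578, 0.1978]
ee_rot: [3.129, 0.002, 1.834]
force: [-0.2, -0.1, -1.6]
width: 0.0215
```

apply_moves --increments '[0,0,-0.001,0,0,0,0,0,-0.001,0,0,0,0,0,-0.001,0,0,0,0,0,0,0,0,0]'

```text
t: 14.52
eef_pos: [0.5138, -0.2579, 0.1947]
ee_rot: [3.129, 0.002, 1.834]
force: [-0.2, -1.2, -1.1]
width: 0.0215
```

apply_moves --increments '[0,0,-0.001,0,0,0,0,0,-0.001,0,0,0,0,0,-0.001,0,0,0,0,0,0,0,0,0]'

```text
t: 14.85
eef_pos: [0.5141, -0.258, 0.1937]
ee_rot: [3.128, 0.003, 1.834]
force: [0.1, 0.1, -1.2]
width: 0.0215
```

apply_moves --increments '[0,0,-0.001,0,0,0]'

```text
t: 14.93
eef_pos: [0.5143, -0.2581, 0.1933]
ee_rot: [3.127, 0.004, 1.835]
force: [-0.1, 0.8, 6.2]
width: 0.0213
```

apply_moves --increments '[0,0,-0.0015,0,0,0]'

```text
t: 15.02
eef_pos: [0.5145, -0.2582, 0.1923]
ee_rot: [3.127, 0.004, 1.835]
force: [-2.7, 1.2, 6.4]
width: 0.0215
```

apply_moves --increments '[-0.0003,0.0001,-0.0013,0.001,0.002,0,-0.0003,0.0001,-0.0013,0.001,0.002,0,-0.0003,0.0001,-0.0013,0.001,0.002,0]'

```text
t: 15.27
eef_pos: [0.5146, -0.2583, 0.1903]
ee_rot: [3.129, 0.002, 1.836]
force: [-0.6, 1.6, 5.6]
width: 0.0215
```

apply_moves --increments '[-0.0005,0.0001,-0.0016,0.001,0.002,0,-0.0005,0.0001,-0.0016,0.001,0.002,0,-0.0005,0.0001,-0.0016,0.001,0.001,0,-0.0003,0.0001,-0.0016,0,0.001,0,-0.0003,0.0001,-0.0016,0,0.001,0]'

```text
t: 15.68
eef_pos: [0.5148, -0.2585, 0.1858]
ee_rot: [3.13, 0.001, 1.837]
force: [-1.2, 2.1, 5.2]
width: 0.0213
```

apply_moves --increments '[-0.0005,0.0002,-0.0016,0.0005,0.002,0,-0.0005,0.0002,-0.0016,0.0005,0.002,0,-0.0005,0.0002,-0.0016,0.0005,0.001,0,-0.0005,0.0002,-0.0016,0,0.001,0,-0.0005,0.0002,-0.0016,0,0.001,0]'

```text
t: 16.1
eef_pos: [0.5148, -0.2582, 0.1813]
ee_rot: [3.131, 0.002, 1.838]
force: [-0.8, 2.1, 5.5]
width: 0.0212
```

apply_moves --increments '[-0.0005,0,-0.0016,0,0.002,0,-0.0005,0,-0.0016,0,0.001,0,-0.0005,0,-0.0016,0,0.001,0,-0.0005,0,-0.0016,0,0.001,0]'

```text
t: 16.43
eef_pos: [0.5143, -0.2582, 0.1761]
ee_rot: [3.133, 0.002, 1.839]
force: [0.3, -0.6, -1.1]
width: 0.0215
```

apply_moves --increments '[0,0,-0.001,0,0,0,0,0,-0.001,0,0,0,0,0,-0.001,0,0,0]'

```text
t: 16.68
eef_pos: [0.5139, -0.2583, 0.1715]
ee_rot: [3.134, 0.002, 1.839]
force: [1.4, -0.3, 0.0]
width: 0.0212
```

apply_moves --increments '[0,0,-0.001,0,0,0,0,0,-0.001,0,0,0]'

```text
t: 16.85
eef_pos: [0.514, -0.2584, 0.1688]
ee_rot: [3.134, 0.002, 1.839]
force: [0.7, -0.0, -0.2]
width: 0.0212
```

apply_moves --increments '[0,0,-0.001,0,0,0,0,0,-0.001,0,0,0]'

```text
t: 17.02
eef_pos: [0.5141, -0.2586, 0.1672]
ee_rot: [3.134, 0.002, 1.839]
force: [-2.3, 2.3, 9.2]
width: 0.0212
```

apply_moves --increments '[0,0,-0.001,0,0,0]'

```text
t: 17.1
eef_pos: [0.5142, -0.2586, 0.1672]
ee_rot: [3.134, 0.003, 1.839]
force: [-3.7, 3.4, 10.5]
width: 0.0214
```

apply_moves --increments '[-0.0003,0.0002,-0.0009,0,0,0,-0.0003,0.0002,-0.0009,0,0,0,-0.0003,0.0002,-0.0009,0,0,0,-0.0003,0.0002,-0.0009,0,0,0]'

```text
t: 17.43
eef_pos: [0.5139, -0.2584, 0.1677]
ee_rot: [3.131, 0.006, 1.841]
force: [-1.3, 0.5, 4.8]
width: 0.0214
```

Run:
```python
from h import *
st=arm.get_state();print(st['t'],np.round(st['eef_pos'],4),st['force'],st['moment'])
S=optics.grab_frame('scene')
print(arm.get_state()['force'],[(np.round(d['point'],1),round(d['conf'],2)) for d in finder.landmark_of('scene','cell_center')])
for z in (.014,.08):print(proj('scene',[.514,-.258,z]))
W=optics.grab_frame('wrist')
save('g.png',np.hstack([cv2.resize(x,(400,400),interpolation=3) for x in(S[120:190,220:290],W[130:230,230:330])]))
```

```text
17.4333 [ 0.5139 -0.2584  0.1677] [-1.26599773  0.50389143  4.77607415] [ 0.3275629   0.30587192 -0.05574074]
[-1.76396393 -0.07036453  4.90079453] [(array([250.5, 175.9]), 0.48)]
[252.97947044 179.08791561]
[251.59587505 164.2619587 ]
```

View pics/g.png

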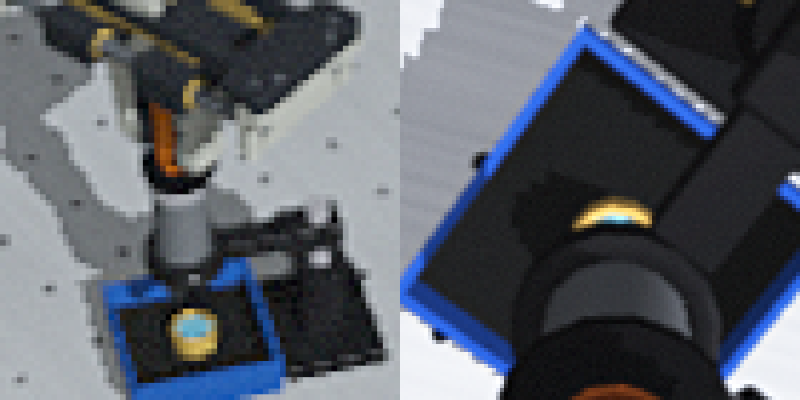

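The cell lies in the tray (crop 193,330) and the collar sits on the rim. One more firm press, then draw out.

apply_moves --increments '[0,0,-0.0011,0,0,0,0,0,-0.0011,0,0,0,0,0,-0.0011,0,0,0]'

```text
t: 17.83
eef_pos: [0.5141, -0.2584, 0.1673]
ee_rot: [3.13, 0.007, 1.841]
force: [-3.0, 2.4, 9.1]
width: 0.0207
```

apply_moves --increments '[0,0,0.005,0,0,0,0,0,0.01,0.001,0.001,0,0,0,0.012,0.001,0.001,0,0,0,0.012,0.001,0.001,0,0,0,0.012,0.001,0.001,0,0,0,0.012,0.001,0.001,0]'

```text
t: 18.33
eef_pos: [0.5135, -0.2579, 0.2322]
ee_rot: [3.135, -0.001, 1.841]
force: [1.2, -0.7, -1.5]
width: 0.0213
```

apply_moves --increments '[0,0,0.013,0,0,0,0,0,0.015,0,0,0,0,0,0.02,0,0,0,0,0,0.025,0,0,0,0,0,0.02,0,0,0,0,0,0,0,0,0]'

```text
t: 18.83
eef_pos: [0.5114, -0.2581, 0.3341]
ee_rot: [3.137, -0.002, 1.841]
force: [1.4, -1.1, -0.4]
width: 0.0215
```

apply_moves --increments '[0,0.02,0,0,0,0,0,0.036,0,0,0,0,0,0.038,0,0,0,0,0,0.038,0,0,0,0,0,0.038,0,0,0,0,0,0.038,0,0,0,0,0,0.038,0,0,0,0,0,0.038,0,0,0,0,0,0.038,0,0,0,0,0,0.038,0,0,0,0,0,0.035,0,0,0,0,0,0.02,0,0,0,0,0,0,0,0,0,0]'

```text
t: 19.92
eef_pos: [0.5017, 0.1724, 0.3355]
ee_rot: [-3.14, -0.004, 1.833]
force: [0.1, -0.1, -1.3]
width: 0.0214
```

apply_moves --increments '[0.004,0.009,-0.01,0,-0.009,0,0,0,-0.02,0,0,0,0,0,-0.025,0,0,0,0,0,-0.025,0,0,0,0,0,-0.025,0,0,0,0,0,-0.02,0,0,0,0,0,-0.01,0,0,0,0,0,0,0,0,0]'

```text
t: 20.58
eef_pos: [0.5027, 0.181, 0.1963]
ee_rot: [3.137, -0.001, 1.837]
force: [-0.4, -0.4, -1.5]
width: 0.0211
```

apply_moves --increments '[0.003,0.0005,-0.008,0,-0.003,0,0,0,-0.008,0,0,0,0,0,0,0,0,0]'

```text
t: 20.83
eef_pos: [0.507, 0.1815, 0.1812]
ee_rot: [3.132, -0.0, 1.836]
force: [-1.0, 0.1, -1.4]
width: 0.0211
```

Run:
```python
from h import *
st=arm.get_state();print(st['t'],np.round(st['eef_pos'],4),np.round(st['ee_rot'],4))
S=optics.grab_frame('scene');W=optics.grab_frame('wrist')
for c in('scene','wrist'):
  for n in('pusher_tip','stand'):print(c,n,[(np.round(d['point'],1),round(d['conf'],2)) for d in finder.landmark_of(c,n)[:4]])
u,v=np.round(proj('scene',[.505,.18,.05])).astype(int);print(u,v,proj('scene',[.505,.18,.1])-[u,v],proj('scene',[.505,.18,.03])-[u,v],proj('wrist',[.505,.18,.05],st))
save('k.png',np.hstack([cv2.resize(x,(400,400),interpolation=3) for x in(S[v-40:v+30,u-35:u+35],W[130:230,230:330])]))
```

```text
20.8333 [0.507  0.1815 0.1812] [ 3.1316e+00 -5.0000e-04  1.8364e+00]
scene pusher_tip [(array([357.5, 304.9]), 0.91), (array([350.4, 261.7]), 0.85), (array([370.6, 250.5]), 0.59), (array([314.5, 287.9]), 0.58)]
scene stand [(array([349.6, 272.9]), 0.66)]
wrist pusher_tip [(array([345.5, 237.9]), 0.6), (array([285.2, 202.9]), 0.55), (array([281.7, 185.2]), 0.31)]
wrist stand [(array([282. , 184.9]), 0.69), (array([284.4, 200.6]), 0.59)]
348 264 [  1.70544806 -10.46381716] [-0.77012595  4.39699451] [281.64132392 198.78932419]
```

View pics/k.png

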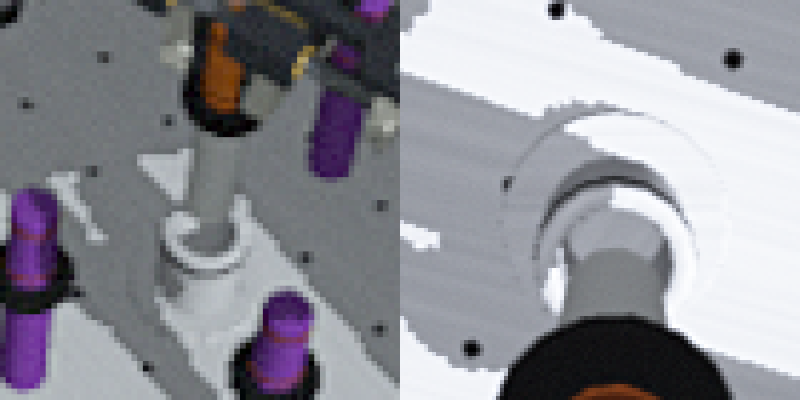

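The wrist crop shows rod and cup both centred at column 616. The scene crop shows the rod over the hole within about 1 mm. Lowering it in.

apply_moves --increments '[-0.001,0,-0.006,0,0.002,0,0,0,-0.006,0,0,0,0,0,-0.006,0,0,0,0,0,-0.004,0,0,0,0,0,0,0,0,0]'

```text
t: 21.55
eef_pos: [0.5064, 0.1823, 0.1593]
ee_rot: [3.13, -0.003, 1.837]
force: [0.6, 0.1, -1.2]
width: 0.0211
```

apply_moves --increments '[0,-0.0005,-0.004,0,0.002,0,0,0,-0.006,0,0,0,0,0,-0.006,0,0,0,0,0,-0.006,0,0,0,0,0,-0.004,0,0,0,0,0,0,0,0,0]'

```text
t: 22.05
eef_pos: [0.5061, 0.1815, 0.1297]
ee_rot: [3.133, -0.003, 1.837]
force: [-0.6, 0.3, -0.8]
width: 0.0211
```

apply_moves --increments '[0,0,-0.003,0,0,0,0,0,-0.002,0,0,0,0,0,-0.0015,0,0,0,0,0,-0.0015,0,0,0,0,0,-0.001,0,0,0]'

```text
t: 22.47
eef_pos: [0.507, 0.1818, 0.1207]
ee_rot: [3.132, -0.002, 1.838]
force: [-2.5, -0.3, 11.3]
width: 0.021
```

The rod is on the stand floor (contact at TCP z 0.1207, against 0.1208 at the grasp). Releasing.

apply_moves --increments '[0,0,0,0,0,0,0,0,0,0,0,0,0,0,0,0,0,0,0,0,0,0,0,0,0,0,0,0,0,0,0,0,0,0,0,0,0,0,0,0,0,0,0,0,0,0,0,0]' --hand 0.4

```text
t: 23.13
eef_pos: [0.5079, 0.1824, 0.1219]
ee_rot: [3.129, -0.003, 1.838]
force: [-0.1, -0.2, -0.4]
width: 0.0526
```

apply_moves --increments '[0,0,0.005,0,0,0,0,0,0.01,0,0,0,0,0,0.02,0,0,0,0,0,0.03,0,0,0,0,0,0.035,0,0,0,0,0,0.035,0,0,0,0,0,0.035,0,0,0,0,0,0.03,0,0,0,0,0,0,0,0,0,0,0,0,0,0,0]'

```text
t: 23.97
eef_pos: [0.5047, 0.179, 0.3387]
ee_rot: [3.128, -0.002, 1.838]
force: [0.2, 0.5, -0.7]
width: 0.0526
```

Run:
```python
from h import *
st=arm.get_state();print(st['t'],np.round(st['eef_pos'],4),st['width'])
S=optics.grab_frame('scene');W=optics.grab_frame('wrist')
for n,z in(('pusher_grip',.123),('stand',0)):print(n,[(np.round(onz('wrist',d['point'],z,st),4),round(d['conf'],2)) for d in finder.landmark_of('wrist',n)[:4]])
save('z.png',np.hstack([cv2.resize(x,(400,400),interpolation=3) for x in(S[130:330,220:420],W[80:280,180:380])]))
```

```text
23.9667 [0.5047 0.179  0.3387] 0.052648340636035906
pusher_grip [(array([0.4023, 0.1713, 0.123 ]), 0.79), (array([0.5974, 0.1666, 0.123 ]), 0.73), (array([0.5405, 0.267 , 0.123 ]), 0.6), (array([0.5051, 0.1789, 0.123 ]), 0.59)]
stand [(array([0.5003, 0.1794, 0.    ]), 0.87)]
```

View pics/z.png

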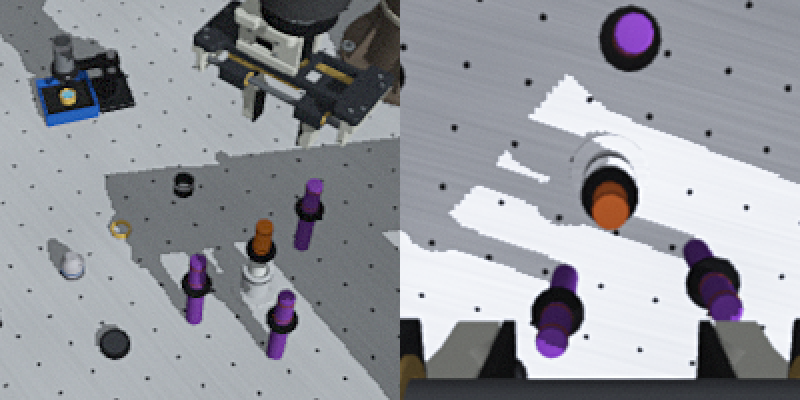

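The pusher stands upright in its stand (crop 262,240), the cell is in the tray (68,97), and the gripper is clear.

```bash
python3 -c "
from station import arm
print(arm.job_done())"
```

```text
the job is handed in; nothing more can be done
None
```

The job is done and handed in at about 24 s of the 64 s allowed; no verdict came back.

- **Pressing:** I took the orange pusher from its stand and put the rod down the tube. The cell slid under about 6–8 N and dropped into the tray. I then held the collar on the rim; the highest reading was about 12 N after allowing for offset. I read force only at the end of each move, so a brief higher peak would not have shown.
- **Return:** The pusher went back to the stand floor, with the tool at 0.1207 m against 0.1208 m when I gripped it. I then let go and raised the gripper clear.
- **Last checks:** The final pictures show the cell lying in the blue tray, the pusher upright in its stand, and the things in view apparently unmoved. I judged that by eye and did not measure each one, and the bottle, joystick and screwdriver were outside these last crops.
- **Disagreement:** The last wrist-camera fix of the stand, (0.500, 0.179), was about 5 mm off the pusher handle at (0.505, 0.179) and off earlier fixes of the stand itself. With the rod on the floor of the 28 mm hole, I put this down to the detector.

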